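# Unlatch the storage case and stack its refill carton

## Robot

A 6-joint arm with a two-finger parallel gripper is mounted at the origin on a cart in front of the work surface, level with it; the furniture and walls round the work are solid. World frame = base frame: x ahead of the robot, y to its left, z up, the work surface at z = 0. Lengths are in m, angles in rad, forces in N, time in s.
With the tool pointing down it reaches from about 0.35 to 0.975 m from the base axis. Payload 17.4 kg.
Tool frame: the origin (TCP) lies on the mounting face of the last link; the fingertips stand 173 mm ahead of it and the grasp point (between the pads) lies robot.hold_point_z ahead of it (robot.hold_point_z is the distance from the TCP to the grasp point, in m); z points along the fingers, y is the line along which they close (so a half turn about z gives the same grasp; the last joint's range is limited). The gripper opens to 85 mm and grips with 20 to 120 N. Pads are 22 mm wide; open, the fingers measure 114 mm over their backs; the gripper's body (76 mm by 85 mm) begins 54 mm behind the grasp point. The pads swing forward as they close: fully open they stand 13 mm farther back than shut.
Start: joints at [-1.375, 0.116, 1.442, -0, 1.584, -0.038], TCP at [0.156, -0.657, 0.405] pointing down, gripper open.
Joint ranges: [-2.83, 2.83], [-0.83, 2.19], [0.07, 2.5], [-1.14, 4.28], [0.01, 3], [-2.97, 2.97]. Speed limits (rad/s): [1.89, 1.89, 2.22, 3.14, 3.14, 3.14].

## Interface

Orientations are given as [roll, pitch, yaw] about the fixed x, y, z axes, in that order (R = Rz(yaw) Ry(pitch) Rx(roll)).
In Python, from plant import robot gives the robot as it stands. Calls block until the motion is done:
- robot.move_pose(position, orientation): joint-space move of the TCP to a pose.
- robot.move_linear(position, velocity=0.15, frame=None): straight line of the TCP; frame=None keeps the orientation; velocity is the mean speed in m/s.
- robot.movej(angles): joint-space move.
- robot.grip(opening): finger opening in m; the grip force is fixed at half the most; returns when the fingers have stopped.
- robot.pause(seconds).
- robot.ik(position, orientation): joint angles nearest the present ones, or None.
- robot.get_image(name): name is "side" or "top" or "wrist"; returns a dict with "frame" (384x512x3 uint8, red, green, blue), "fx", "fy", "cx", "cy" (pixels), "dist_coeffs" ([k1, k2, p1, p2, k3] as OpenCV has them; the pictures are not rectified), "rvec" (rotation vector, rad) and "tvec" (3), from world to camera coordinates, as OpenCV has them. Camera axes: x right, y down, z forward; pixel columns grow to the right and rows downward; lengths in m; the calibration is good to about 2 mm. A picture is of the moment at which its call begins. There is no depth.
A pose or a line that the arm cannot do raises robot.IKError and nothing moves.
- robot.job_done(): hands the job in; it is judged then, once.
Readings, each from a call of its own:
- robot.current_t(): time.
- robot.current_joint_positions(): joint angles.
- robot.current_qvel(): joint speeds.
- robot.current_joint_torque(): joint torques, N m.
- robot.current_ee_pos(): TCP position.
- robot.current_orientation(): TCP orientation.
- robot.current_wrist_force(): force on the tool from outside, world axes, zero at the start.
- robot.current_moment(): the same for the moment, N m.
- robot.current_finger_gap(): finger opening in m.
- robot.current_finger_force(): force on a finger pad.
Only numpy, scipy, OpenCV 4.12 (cv2) and the standard library are available. Lean on these libraries where they do the work, as an engineer would, in place of code of your own. Each camera call takes 0.05 s, during which the arm holds its last target. There are 200 camera calls.

## Task

Swing the orange latch lever on the front of the blue case down clear of the lid, then lift the lid by its black bar and open it as far as it goes. Take the small brown carton out of the case and stack it squarely on the matching carton lying on the worktop, long side along long side and edges in line, without shifting that one. Leave the case open, and leave the glass, mug and orange jug as they stand.

Things in the scene. Friction and masses are not known exactly. Their poses are not given: they have to be found in the camera images.
- case_center (a point): centre of the underside of the fixed blue case (body 180 deep along its x, 200 wide along its y, 50 high, 6 mm walls and floor, open top; closed with its lid it is 86 high). Its x axis points from the latch front to the hinge at the back, y to the left, z up
- latch (a joint): angle of the orange latch lever: about 0 upright and locking the lid (its steel nose sits over a ledge on the lid front), grows as the top of the lever is pulled away from the lid and down, stop at 1.4; from 0.7 it is clear of the lid. Light friction: it stays where it is left
- latch_tip (a point): middle of the top end of the latch lever. The lever is a plate 36 wide and 80 long, 6 thick, 60 mm left of the case's middle, standing 9 mm off the lid front; when upright its top end stands 38 mm above the lid's top, so that a finger can go down behind it. The point's z points along the lever away from the pivot
- latch_pivot (a point): the latch's pivot axis (its y), 10 mm in front of the case front, 45 mm above the worktop, 79 mm below the upright lever's top
- lid (a joint): lid angle: 0 closed, 1.05 fully open at its stop, where it leans forward over the case; a stiff hinge, it stays where it is left
- lid_bar (a point): middle of the lid's black round pull bar (12 mm thick, 90 long along the case's y, held at both ends, 36 mm in front of the lid's front, clear space 30 mm behind it), 30 mm right of the case's middle, 70 mm above the worktop when closed
- lid_hinge (a point): middle of the lid's hinge axis (y) at the case's rear rim, 50 mm above the worktop; the bar is 216 mm in front of it and 20 mm above it when closed
- carton_in_mid (a point): centre of the small brown carton that starts in the case, lying on its side: 125 long (the point's z axis, level, along the case's depth), 54 wide (its y axis, level), 71 high (its x axis, pointing down)
- carton_pile_mid (a point): centre of the matching carton lying the same way on the worktop (125 long along its z, 54 wide along its y, 71 high); the other one goes on top, centre 71 mm higher
- carton_in: the carton that starts in the case, 0.16 kg; origin in the middle of one small end face
- carton_pile: the carton on the worktop; origin in the middle of one small end face
- tumbler: clear drinking glass, 81 wide, 91 high, bystander; origin under its middle
- mug_white: white mug, 116x85x93, bystander; origin under its middle
- milk_jug: small orange jug, 67x103x85, bystander; origin under its middle
There are look-alikes about, which are no part of the job. Leave any pink or purple look-alike of the carton_pile alone.

How it is judged:
On the way, in this order (a step that is already met when the one before it is completed fails the run):
1. the latch lever is swung down clear of the lid, with the lid still shut (value of joint latch above 0.7 rad and value of joint lid below 0.1 rad), for 0.1 s.
2. the lid is opened as far as it goes (value of joint lid above 0.95 rad), for 0.2 s.
3. the carton is lifted out of the case (height (world z) of carton_in_mid above 0.09 m), for 0.1 s.
At the end, for the whole second after the job is handed in: the carton from the case rests flat on the matching carton, its centre within 10 mm of the lower one's middle seen from above, long sides within 0.12 rad, the lower carton within 15 mm of where it lay; the lid stands open beyond 0.9 rad and the latch is clear beyond 0.6 rad; everything is at rest (horizontal distance between carton_in_mid and carton_pile_mid below 0.01 m and height (world z) of carton_in_mid between 0.102 and 0.112 m and angle between the z axis of carton_in and the z axis of carton_pile, either way round below 0.12 rad and angle between the x axis of carton_in and the x axis of carton_pile, either way round below 0.06 rad and distance of carton_pile_mid from where it was at the start of the episode below 0.015 m and linear speed of carton_in below 0.02 m/s and value of joint lid above 0.9 rad and value of joint latch above 0.6 rad); the robot touches nothing.
It fails at once if the glass, mug or jug was knocked or moved by more than 30 mm (distance of any of tumbler, mug_white, milk_jug from where it was at the start of the episode above 0.03 m or angle between any of tumbler, mug_white, milk_jug's own z axis and vertical above 0.5 rad).
It fails at once if the carton on the worktop was pushed more than 25 mm (distance of carton_pile_mid from where it was at the start of the episode above 0.025 m).
It also fails if it takes over 72 s, if anything falls off the work surface, if the arm or the gripper's body presses on something with over 40 N, if the wrist force passes 120 N, or if a joint passes its speed limit or range.

## Working session

There is one attempt and no reset: what is moved stays moved. The work goes in short steps, each a Python script; the robot and the scene stay as the last script left them, time stands still between calls to the robot, and variables do not carry over. Pictures are saved under pics/ and viewed, at most 10 in all, crops included, and the job is handed in when it is done.

```bash
ls; mkdir -p pics; python3 - <<'E'
from plant import robot
import cv2,numpy as np
ims=[]
for n in("side","top"):
    d=robot.get_image(n); cv2.imwrite(f"pics/{n}0.png",d["frame"][:,:,::-1])
    R=cv2.Rodrigues(np.array(d["rvec"]))[0]; print(n,d["fx"],d["cx"],d["dist_coeffs"],(-R.T@np.array(d["tvec"]).ravel()).round(3),R[2].round(2))
print(robot.hold_point_z,robot.current_t())
E
```

```text
pics
side 347.9974226873484 254.72630634425835 [-0.04454408  0.          0.          0.          0.        ] [0.324 0.719 0.889] [ 0.21 -0.65 -0.73]
top 498.7637932562096 260.36509611804854 [-0.13076753  0.          0.          0.          0.        ] [0.124 0.193 1.563] [ 0.26 -0.09 -0.96]
0.1547 0.1
```

View pics/side0.png

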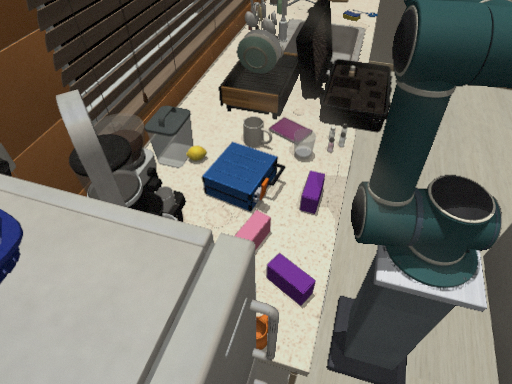

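View pics/top0.png

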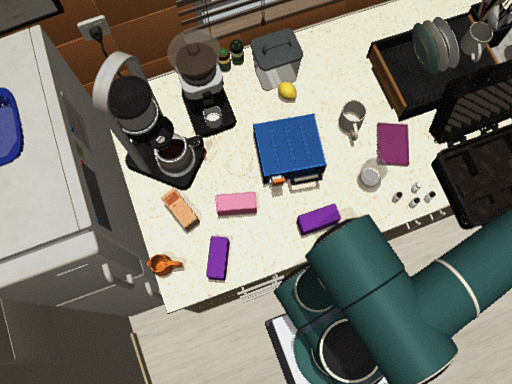

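The top view shows the closed blue case at (289,146), with the orange latch at (278,181) and the bar at (305,180). Carton-like boxes are brown (180,209), pink (237,204), purple (218,258) and purple (319,219). Only the brown one fits the description, so I'll confirm it in an enlarged crop and measure.

```bash
cat > h.py <<'E'
from plant import robot
import cv2,numpy as np
def cam(d):
    R=cv2.Rodrigues(np.array(d["rvec"],float))[0]; t=np.array(d["tvec"],float).ravel()
    K=np.array([[d["fx"],0,d["cx"]],[0,d["fy"],d["cy"]],[0,0,1]]); return K,np.array(d["dist_coeffs"]),R,t
def onplane(d,px,z):
    K,D,R,t=cam(d); u=cv2.undistortPoints(np.array(px,float).reshape(-1,1,2),K,D)[:,0]
    r=np.c_[u,np.ones(len(u))]@R; c=-R.T@t
    return c+r*((z-c[2])/r[:,2])[:,None]
def proj(d,P):
    K,D,R,t=cam(d); return cv2.projectPoints(np.array(P,float).reshape(-1,1,3),cv2.Rodrigues(R)[0],t,K,D)[0][:,0]
def shot(n,f=None):
    d=robot.get_image(n)
    if f: cv2.imwrite(f"pics/{f}.png",d["frame"][:,:,::-1])
    return d
E
python3 - <<'E'
from h import *
d=shot("top"); f=d["frame"]
bgr=f[:,:,::-1].copy()
a=cv2.resize(bgr[175:260,140:260],None,fx=4,fy=4,interpolation=cv2.INTER_CUBIC)
b=cv2.resize(bgr[105:200,245:335],None,fx=4,fy=4,interpolation=cv2.INTER_CUBIC)
H=np.zeros((600,800,3),np.uint8); H[:340,:480]=0
a=cv2.resize(a,(440,312)); H[:312,:440]=a; b=cv2.resize(b,(360,380)); H[:380,440:]=b
cv2.imwrite("pics/crop.png",H[:380])
hsv=cv2.cvtColor(bgr,cv2.COLOR_BGR2HSV)
m=cv2.inRange(hsv,(100,120,40),(122,255,255)); m[:,:240]=0;m[:100]=0;m[200:]=0
for name,mm,z in(("blue",m,0.086),):
    c=max(cv2.findContours(mm,0,2)[0],key=cv2.contourArea); r=cv2.minAreaRect(c); print(name,cv2.contourArea(c),r)
    ap=cv2.approxPolyDP(c,4,True)[:,0]; print(ap.tolist()); print(onplane(d,ap,z).round(3))
print(hsv[205,178],hsv[215,185],hsv[181,278])
E
```

```text
blue 3274.0 ((289.2682800292969, 146.20211791992188), (56.11237335205078, 64.4448471069336), 79.87532806396484)
[[313, 114], [254, 124], [264, 176], [325, 165]]
[[ 0.706 -0.194  0.086]
 [ 0.74  -0.004  0.086]
 [ 0.565  0.028  0.086]
 [ 0.531 -0.163  0.086]]
[ 15 120 227] [ 16 110 229] [ 13 202 215]
```

View pics/crop.png

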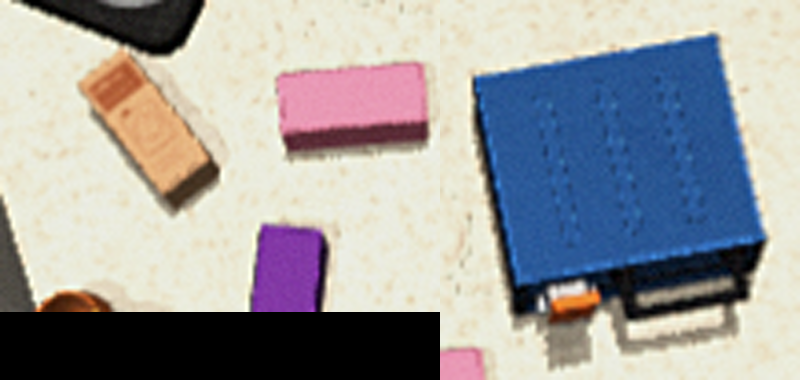

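The crop confirms the brown carton at crop (150,130), with pink, purple and the jug as separate objects. The case shows its latch at crop (572,300) and its bar at (685,295). Next I'll measure the pile carton and check the predicted case points against both views.

```bash
cat >> h.py <<'E'
from scipy.spatial.transform import Rotation as Ro
A=-0.178
C=np.array([0.6355,-0.083,0.0])
def cf(a=None):
    a=A if a is None else a
    return np.array([[np.cos(a),-np.sin(a),0],[np.sin(a),np.cos(a),0],[0,0,1.]])
def case(x,y,z): return C+cf()@np.array([x,y,z])
def orient(a,pitch,xside=False):
    """tool z = forward(a)*cos(pitch) - up*sin(pitch); fingers close level/across (or in the vertical plane if xside)"""
    f=cf(a)[:,0]; l=cf(a)[:,1]; z=f*np.cos(pitch)-np.array([0,0,np.sin(pitch)])
    y=np.cross(z,l) if xside else l
    return Ro.from_matrix(np.c_[np.cross(y,z),y,z])
def tcp(p,r,ext=None): return np.array(p)-r.apply([0,0,robot.hold_point_z if ext is None else ext])
E
python3 - <<'E'
from h import *
d=shot("top"); s=shot("side"); b=d["frame"][:,:,::-1].copy(); hsv=cv2.cvtColor(b,cv2.COLOR_BGR2HSV)
m=cv2.inRange(hsv,(5,60,150),(22,255,255)); m[:180]=0;m[240:]=0;m[:,:155]=0;m[:,205:]=0
c=max(cv2.findContours(m,0,2)[0],key=cv2.contourArea); r=cv2.minAreaRect(c); bp=cv2.boxPoints(r); w=onplane(d,bp,.071)
print("pile",r,w.round(3).tolist(),"mid",w.mean(0).round(4))
for i in range(2): e=w[i+1]-w[i]; print(np.linalg.norm(e[:2]),np.arctan2(e[1],e[0]))
m2=cv2.inRange(hsv,(5,150,120),(18,255,255)); m2[:170]=0;m2[195:]=0;m2[:,:262]=0;m2[:,300:]=0
ys,xs=np.nonzero(m2); print("latch px",xs.mean(),ys.mean(),xs.min(),xs.max(),ys.min(),ys.max())
pts=[case(x,y,.086) for x,y in((-.09,.1),(-.09,-.1),(.09,-.1),(.09,.1))]+[case(-.1,.06+k,.124) for k in(-.018,.018)]+[case(-.126,-.03+k,.07) for k in(-.045,.045)]
out=[]
for im,(u,v,wd,h) in((d,(245,105,100,100)),(s,(195,135,100,100))):
    g=cv2.resize(im["frame"][v:v+h,u:u+wd,::-1],None,fx=4,fy=4,interpolation=cv2.INTER_CUBIC)
    P=proj(im,pts)
    for p in P: cv2.circle(g,tuple(int(q) for q in (p-[u,v]+.5)*4),3,(0,255,255),-1)
    out.append(g)
cv2.imwrite("pics/chk.png",np.hstack(out))
for n,p,o in(("latch",case(-.08,.06,.105),orient(A,np.pi/2)),("bar0",case(-.126,-.03,.07),orient(A,np.pi/4,True)),("bar1",case(0,-.03,.247),orient(A,np.pi/4,True)),("cart",case(-.02,0,.06),orient(A,np.pi/3))):
    q=robot.ik(tcp(p,o),o.as_euler("xyz")); print(n,None if q is None else np.round(q,2))
E
```

```text
pile ((178.77230834960938, 207.1759490966797), (38.7729606628418, 17.911813735961914), 52.30575942993164) [[0.62, 0.355, 0.071], [0.638, 0.303, 0.071], [0.518, 0.264, 0.071], [0.501, 0.316, 0.071]] mid [0.5689 0.3096 0.071 ]
0.05576810425438871 -1.2391491712451004
0.12583767473296328 -2.8304028609597722
latch px 278.55263157894734 180.1578947368421 273 284 178 182
latch [-0.06 -0.04  1.84  0.    1.34 -1.45]
bar0 [-0.25 -0.56  2.44  0.12  0.48 -0.16]
bar1 [-0.23 -0.37  2.01  0.06  0.71 -0.08]
cart [-0.17 -0.14  2.08 -0.01  0.68 -1.55]
```

View pics/chk.png

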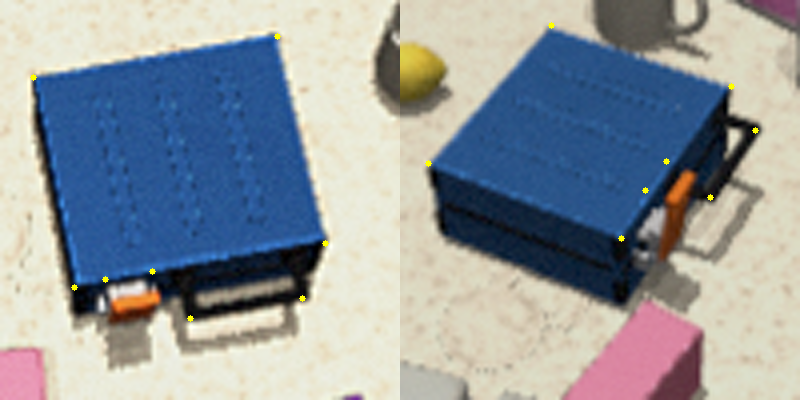

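The case and bar points match in both views. The lever sits a bit further forward than I assumed: orange is at about (278,179) in the top view and (267,178) in the side view. I'll triangulate its end.

```bash
python3 - <<'E'
from h import *
d=shot("top"); s=shot("side"); Ps=[]
for n,im,(u,v,w,h) in(("top",d,(262,170,40,25)),("side",s,(240,165,50,50))):
    hsv=cv2.cvtColor(im["frame"],cv2.COLOR_RGB2HSV)[v:v+h,u:u+w]; m=cv2.inRange(hsv,(3,150,90),(18,255,255))
    for r in m: print("".join(".#"[x>0] for x in r)) if r.any() else None
    ys,xs=np.nonzero(m); print(n,xs.min()+u,xs.max()+u,ys.min()+v,ys.max()+v)
inv=lambda p:(cf().T@(np.array(p)-C)).round(4)
# top-view candidates at z=.124
for z in(.11,.117,.124): print(z,[inv(p) for p in onplane(d,[(272.5,180),(284,178)],z)])
print("bottom pred side",proj(s,[case(-.1,y,.045) for y in(.042,.078)]).round(1).tolist())
for th in(0,.15,.3):
  P=[case(-.1-.079*np.sin(th)-.003,y,.045+.079*np.cos(th)) for y in(.042,.078)]
  print(th,proj(s,P).round(1).tolist(),proj(d,P).round(1).tolist())
E
```

```text
Traceback (most recent call last):
TypeError: string indices must be integers, not 'numpy.bool'
```

```bash
python3 - <<'E'
from h import *
d=shot("top"); s=shot("side"); Ps=[]
for n,im,(u,v,w,h) in(("top",d,(262,170,40,25)),("side",s,(240,165,50,50))):
    hsv=cv2.cvtColor(im["frame"],cv2.COLOR_RGB2HSV)[v:v+h,u:u+w]; m=cv2.inRange(hsv,(3,150,90),(18,255,255))
    for r in m: print("".join(".#"[int(x>0)] for x in r)) if r.any() else None
    ys,xs=np.nonzero(m); print(n,xs.min()+u,xs.max()+u,ys.min()+v,ys.max()+v)
inv=lambda p:(cf().T@(np.array(p)-C)).round(4)
for z in(.11,.117,.124): print(z,[inv(p) for p in onplane(d,[(272.5,180),(284,178)],z)])
print("bottom pred side",proj(s,[case(-.1,y,.045) for y in(.042,.078)]).round(1).tolist())
for th in(0,.15,.3):
  P=[case(-.1-.079*np.sin(th)-.003,y,.045+.079*np.cos(th)) for y in(.042,.078)]
  print(th,proj(s,P).round(1).tolist(),proj(d,P).round(1).tolist())
E
```

```text
....................###.................
...............########.................
...........############.................
...........###########..................
...........#########....................
............##..........................
top 273 284 178 183
.........................####.....................
.........................####.....................
........................####......................
.......................#####......................
.......................####.......................
......................#####.......................
.....................######.......................
......................#####.......................
......................####........................
......................####........................
......................###.........................
......................###.........................
......................####........................
.........................#........................
.....................###..........................
.....................#............................
.....................##...........................
....................####..........................
....................##............................
....................##............................
....................##............................
....................#.............................
side 260 268 178 199
0.11 [array([-0.1139,  0.0754,  0.11  ]), array([-0.1141,  0.0397,  0.11  ])]
0.117 [array([-0.1161,  0.0759,  0.117 ]), array([-0.1162,  0.0404,  0.117 ])]
0.124 [array([-0.1182,  0.0764,  0.124 ]), array([-0.1183,  0.041 ,  0.124 ])]
bottom pred side [[261.1, 191.9], [256.0, 199.2]]
0 [[262.1, 175.1], [256.8, 182.4]] [[282.7, 173.3], [271.0, 175.4]]
0.15 [[265.5, 176.5], [260.2, 183.9]] [[283.5, 177.1], [271.8, 179.1]]
0.3 [[268.8, 178.3], [263.6, 185.8]] [[284.2, 180.9], [272.5, 183.0]]
```

Both views put the lever end at case x≈-0.118, y 0.041–0.076, a tilt of about 0.2 rad. I'll act on that.

View pics/latch1.png

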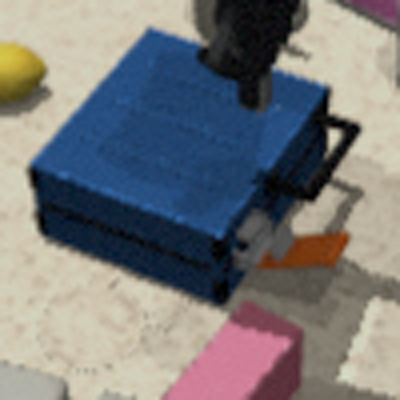

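The view shows the lever swung down, orange at crop (300,250), with the lid still shut. Now the bar.

```bash
python3 - <<'E'
from h import *
o=orient(A,np.radians(52),True)
def bar(t): return case(.09-(.216*np.cos(t)-.02*np.sin(t)),-.03,.05+.216*np.sin(t)+.02*np.cos(t))
ext=robot.hold_point_z+.004
ts=np.linspace(0,1.035,9)
print([None if (q:=robot.ik(tcp(bar(t),o,ext),o.as_euler("xyz"))) is None else np.round(q,2).tolist() for t in ts[[0,4,8]]])
zt=o.apply([0,0,1])
robot.grip(.026)
jmp(bar(0)-zt*.09,o,ext)
go(bar(0)-zt*.045,o,.1,ext); go(bar(0),o,.06,ext)
print("at bar",np.round(robot.current_wrist_force(),1))
robot.grip(0.0); print("gap",robot.current_finger_gap(),np.round(robot.current_wrist_force(),1),robot.current_t())
for t in ts[1:]:
    go(bar(t),o,.1,ext); f=robot.current_wrist_force(); print(round(t,2),np.round(f,1),round(robot.current_finger_gap(),4))
    if np.linalg.norm(f)>60: break
print(robot.current_t())
d=shot("side","lid1")
E
```

```text
[[-0.25, -0.52, 2.37, 0.07, 0.63, -0.12], [-0.24, -0.51, 2.19, 0.06, 0.8, -0.09], [-0.23, -0.33, 1.95, 0.04, 0.86, -0.07]]
at bar [ 1.6 -0.4  0.1]
gap 0.009740685778758527 [-6.2  0.8  5. ] 11.225
0.13 [-10.5   1.3   1.3] 0.0095
0.26 [-11.4   3.6   5. ] 0.0095
0.39 [-23.    4.   12.2] 0.0099
0.52 [-4.5  3.   3.3] 0.0102
0.65 [ 4.2  2.6 -3. ] 0.0099
0.78 [ 6.7  2.4 -7.8] 0.0098
0.91 [ 7.7  4.3 -7.3] 0.0098
1.03 [ 3.3  7.2 -3.3] 0.01
14.6917
```

```bash
python3 - <<'E'
from h import *
o=orient(A,np.radians(52),True); zt=o.apply([0,0,1]); p=np.array(robot.current_ee_pos())
robot.grip(.026)
robot.move_linear(p-zt*.1,velocity=.15,frame=o.as_euler("xyz"))
print(np.round(robot.current_wrist_force(),1))
o2=orient(A,np.radians(60))
jmp(case(-.18,-.25,.25),o2); robot.grip(.085)
print(robot.current_t())
d=robot.get_image("top");s=robot.get_image("side")
k=lambda im,u,v,w,h:cv2.resize(im["frame"][v:v+h,u:u+w,::-1],None,fx=4,fy=4,interpolation=cv2.INTER_CUBIC)
cv2.imwrite("pics/open.png",np.hstack([k(d,245,95,100,110),k(s,195,110,100,110)]))
E
```

```text
[-0.2 -0.3 -0.4]
18.3833
```

View pics/open.png

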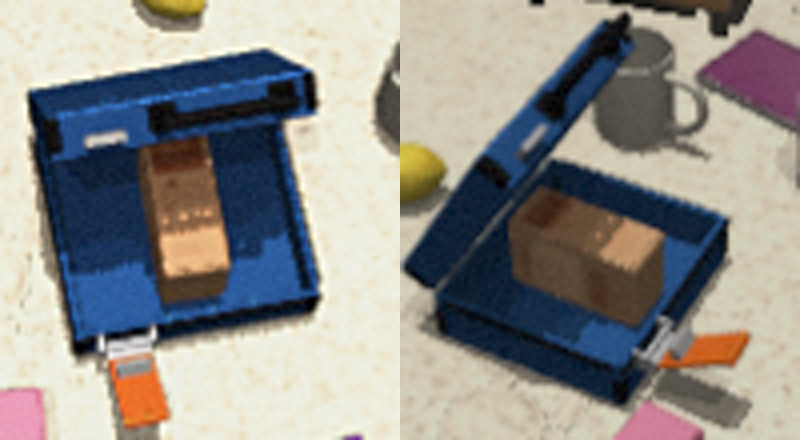

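The view shows the lid open, leaning over the case, and the brown carton inside. Its top face front edge is near crop (160,277)–(228,265) in the top view. In the side view its top corners are at about (545,188), (510,228), (665,235) and (635,268).

```bash
python3 - <<'E'
from h import *
d=robot.get_image("top");s=robot.get_image("side")
inv=lambda P:((P-C)@cf()).round(4).tolist()
T=np.array([(140,150),(160,277),(228,265),(208,140)])/4+[245,95]
S=np.array([(545,188),(510,228),(632,268),(665,235)])/4+[195-100,110]
print("top",inv(onplane(d,T,.077))); print("side",inv(onplane(s,S,.077)))
for n,im,(u,v,w,h) in(("top",d,(275,125,35,50)),("side",s,(215,150,60,50))):
    hsv=cv2.cvtColor(im["frame"],cv2.COLOR_RGB2HSV)[v:v+h,u:u+w]; m=cv2.inRange(hsv,(4,60,40),(24,255,255)); m[:,45 if n=="side" else 35:]*= (0 if 0 else 1)
    m=cv2.morphologyEx(m,cv2.MORPH_CLOSE,np.ones((3,3))); c=max(cv2.findContours(m,0,2)[0],key=cv2.contourArea)
    ap=cv2.approxPolyDP(c,2,True)[:,0]+[u,v]; print(n,cv2.contourArea(c),ap.tolist()); print(inv(onplane(im,ap,.077)),inv(onplane(im,ap,.006)))
E
```

```text
top [[0.0486, 0.0194, 0.077], [-0.0602, 0.0246, 0.077], [-0.0601, -0.0301, 0.077], [0.0471, -0.0361, 0.077]]
side [[0.0546, -0.0311, 0.077], [0.0553, 0.0264, 0.077], [-0.0593, 0.0213, 0.077], [-0.0655, -0.0262, 0.077]]
top 650.5 [[296, 129], [280, 132], [286, 169], [300, 167], [302, 160]]
[[0.0511, -0.0336, 0.077], [0.0503, 0.019, 0.077], [-0.0762, 0.0246, 0.077], [-0.0777, -0.02, 0.077], [-0.0561, -0.031, 0.077]] [[0.08, -0.0439, 0.006], [0.079, 0.0113, 0.006], [-0.0535, 0.0171, 0.006], [-0.0551, -0.0296, 0.006], [-0.0324, -0.0411, 0.006]]
side 838.0 [[229, 157], [222, 165], [224, 179], [254, 190], [259, 183], [260, 168]]
[[0.0616, -0.0275, 0.077], [0.062, 0.0187, 0.077], [0.021, 0.0732, 0.077], [-0.0895, 0.0715, 0.077], [-0.0894, 0.0367, 0.077], [-0.0601, -0.0275, 0.077]] [[0.1062, -0.0941, 0.006], [0.1066, -0.0439, 0.006], [0.062, 0.0154, 0.006], [-0.0581, 0.0135, 0.006], [-0.0581, -0.0243, 0.006], [-0.0262, -0.0941, 0.006]]
```

Both views agree: the carton centre is at case (0.001,-0.004), 122–125 long, 54 wide, yaw about 0.03 rad off the case. The pile centre is (0.569,0.310) at yaw 0.318, measuring 126×56. Next is the grasp and lift.

```bash
python3 - <<'E'
from h import *
o=orient(A-.03,np.radians(60)); zt=o.apply([0,0,1]); g=case(-.006,-.0045,.058)
op=orient(.318,np.radians(60)); pg=np.array([.569,.3096,.124])
for p,oo in((g,o),(pg,op),(pg+[0,0,.12],op)): print(np.round(robot.ik(tcp(p,oo),oo.as_euler("xyz")),2))
jmp(g-zt*.13,o); go(g-zt*.05,o,.15); go(g,o,.07)
print(np.round(robot.current_wrist_force(),1))
robot.grip(.03); print("gap",robot.current_finger_gap(),robot.current_finger_force(),np.round(robot.current_wrist_force(),1))
u=cf()@np.array([-1,0,0])
go(g+u*.008+[0,0,.02],o,.08); go(g+u*.021+[0,0,.055],o,.1)
go(g+u*.12+[0,0,.13],o,.15); go(g+u*.13+[0,0,.17],o,.15)
print("gap",robot.current_finger_gap(),np.round(robot.current_wrist_force(),1),robot.current_t())
d=robot.get_image("top");s=robot.get_image("side")
k=lambda im,u,v,w,h:cv2.resize(im["frame"][v:v+h,u:u+w,::-1],None,fx=3,fy=3,interpolation=cv2.INTER_CUBIC)
cv2.imwrite("pics/held.png",np.hstack([k(d,235,95,130,130),k(s,195,90,130,130)]))
E
```

```text
[-0.17 -0.11  2.05 -0.03  0.67 -1.51]
[ 0.5  -0.14  1.97 -0.12  0.81 -1.33]
[ 0.5  -0.22  1.84 -0.1   1.01 -1.36]
[-0.5  0.8  0.7]
gap 0.053143814375944884 63.47787022590637 [-3.7  0.9  6. ]
gap 0.052600763667860394 [ 0.1 -0.3 -1.3] 23.9667
```

View pics/held.png

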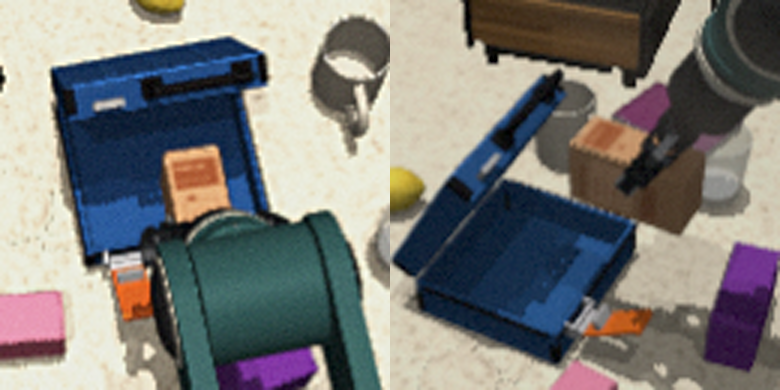

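The carton is held and looks level: rear top edge at crop (570,148)–(608,118), near front bottom corner at (685,232). The lid is still open. I'll check the lengthwise offset in the hand before going to the pile.

```bash
python3 - <<'E'
from h import *
s=robot.get_image("side"); a=A-.03
o=Ro.from_euler("xyz",robot.current_orientation()); g=np.array(robot.current_ee_pos())+o.apply([0,0,robot.hold_point_z])
px=lambda L:np.array([((x-390)/3+195,y/3+90) for x,y in L])
R=lambda P:((P-g)@cf(a)).round(4).tolist()
print(g.round(4)); print("rear top",R(onplane(s,px([(570,148),(608,118)]),g[2]+.019)))
print("bottom rear-left, front-left, front top right",R(onplane(s,px([(573,190),(685,232)]),g[2]-.052)))
# predicted corners as seen
E=[g+cf(a)@np.array([x+.007,y,z]) for x,y,z in((.0625,.027,.019),(.0625,-.027,.019),(.0625,.027,-.052),(-.0625,.027,-.052),(-.0625,-.027,.019))]
print(((proj(s,E)-[195,90])*3+[390,0]).round(0).tolist())
E
```

```text
[ 0.5007 -0.0633  0.2264]
rear top [[0.0629, 0.0356, 0.019], [0.0529, -0.0244, 0.019]]
bottom rear-left, front-left, front top right [[0.0702, 0.0174, -0.052], [-0.058, 0.0184, -0.052]]
[[568.0, 141.0], [595.0, 112.0], [569.0, 196.0], [679.0, 236.0], [708.0, 150.0]]
```

The lengthwise offset is about 6.5 mm, as planned. Now the placement.

```bash
python3 - <<'E'
from h import *
yp=.318; op=orient(yp,np.radians(60)); pg=np.array([.569,.3096,.0])-.0065*cf(yp)[:,0]
P=lambda z: pg+[0,0,z]
jmp(P(.24),op); go(P(.15),op,.12); go(P(.13),op,.04)
f0=np.array(robot.current_wrist_force())
for z in(.127,.1255,.1245,.1235,.1225):
    go(P(z),op,.02); f=np.array(robot.current_wrist_force()); print(z,np.round(f-f0,1))
    if f[2]-f0[2]>1.5: break
print(robot.current_t(),robot.current_ee_pos())
shot("top","pre"); d=crop("top",(130,150,110,110),"place",5)
E
```

```text
0.127 [-0.   0.4  0.4]
0.1255 [0.1 0.4 0.7]
0.1245 [-0.2  0.2  1. ]
0.1235 [1.5 1.2 4.3]
28.1167 [0.48950532 0.28347344 0.25791255]
```

View pics/place.png

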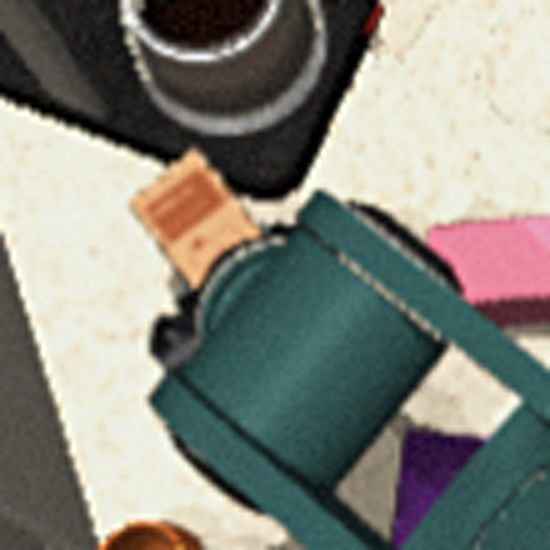

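Contact is felt at the expected height and the carton lies along the pile, its rear end at crop (195,200). I'll release, retreat and measure.

```bash
python3 - <<'E'
from h import *
op=Ro.from_euler("xyz",robot.current_orientation()); zt=op.apply([0,0,1]); p=np.array(robot.current_ee_pos())
robot.move_linear(p+[0,0,.0008],velocity=.02)
robot.grip(.08); 
robot.move_linear(p-zt*.04,velocity=.06); robot.move_linear(p-zt*.14,velocity=.15)
o2=orient(A,np.radians(60)); jmp(case(-.18,-.2,.28),o2); print(robot.current_t())
d=robot.get_image("top"); hsv=cv2.cvtColor(d["frame"],cv2.COLOR_RGB2HSV)
m=cv2.inRange(hsv,(5,60,150),(22,255,255)); m[:170]=0;m[240:]=0;m[:,:145]=0;m[:,205:]=0
c=max(cv2.findContours(m,0,2)[0],key=cv2.contourArea); r=cv2.minAreaRect(c); bp=cv2.boxPoints(r); w=onplane(d,bp,.142)
print(r,w.round(3).tolist(),w.mean(0).round(4))
for i in range(2): e=w[i+1]-w[i]; print(np.linalg.norm(e[:2]),np.arctan2(e[1],e[0]))
k=lambda u,v,w,h,f:cv2.resize(d["frame"][v:v+h,u:u+w,::-1],None,fx=f,fy=f,interpolation=cv2.INTER_CUBIC)
cv2.imwrite("pics/fin.png",np.hstack([k(145,175,65,65,6),k(245,95,65,65,6)]))
E
```

```text
32.425
((174.33460998535156, 200.5730743408203), (40.432373046875, 18.418216705322266), 52.12501525878906) [[0.622, 0.356, 0.142], [0.64, 0.304, 0.142], [0.521, 0.265, 0.142], [0.503, 0.316, 0.142]] [0.5717 0.3102 0.142 ]
0.054891171781378804 -1.233313133379352
0.1260684294801234 -2.827249484919185
```

View pics/fin.png

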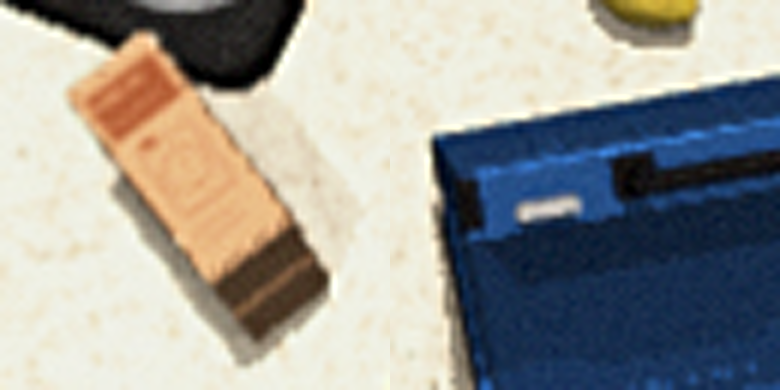

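The stack is square, with its seam at crop (265,285). The upper carton is about 3 mm from the lower one's measured middle and 0.005 rad off in yaw. The lid is open, so I'm handing in.

```bash
python3 -c "
from plant import robot
print(robot.job_done(),robot.current_t())"
```

```text
the job is handed in; nothing more can be done
the job is handed in; nothing more can be done
```

The job is handed in (no verdict was returned): latch down, lid open, and the brown carton squarely on its match, about 3 mm and 0.005 rad off by the top camera, with the arm clear at about 32 s of the 72 s allowed.

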